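Unlock and open the filter panel of a dental water unit

ROBOT

A 6-joint arm with a two-finger parallel gripper is mounted at the origin on the work surface. World frame = base frame: x ahead of the robot, y to its left, z up, the work surface at z = 0. Lengths are in mm, angles in rad, forces in N, time in s.
With the tool pointing down it reaches from about 425 to 925 mm from the base axis. Payload 12.5 kg.
Tool frame: the origin (TCP) lies at the very end of the fingers, on their centre line; the grasp point (between the pads) lies 19 mm behind it (grip_point_offset is the distance from the TCP to the grasp point, in mm); z points along the fingers, y is the direction in which the jaws open and shut (so a half turn about z gives the same grasp; the last joint's range is limited). The gripper opens to 85 mm and grips with 20 to 120 N. Pads are 22 mm wide; open, the fingers measure 114 mm over their backs; the gripper's body (76 mm by 85 mm) begins 54 mm behind the grasp point. The pads swing forward as they close: fully open they stand 13 mm farther back than shut.
Start: joints at [1.116, 0.491, 1.559, -0, 1.092, -0.106], TCP at [213.592, 587.391, 191.927] pointing down, gripper open.
Joint ranges: [-3.1, 3.1], [-0.84, 2.19], [0.05, 2.79], [-1.13, 4.28], [0.06, 2.93], [-2.69, 2.69]. Speed limits (rad/s): [2.22, 2.22, 2.79, 3.14, 3.14, 3.14].

INTERFACE

Orientations are given as a rotation vector (axis times angle).
In Python, from station import observe, capture, finish_job, spot_in, outline_of, grip_point_offset gives the robot as it stands.
- The arm moves only by the tool jog_arm, never from a script. Its argument "rows" is a list of rows, each a list of 7 numbers: the turn, a rotation vector about the tool's x, y, z in degrees, then the shift along the tool's x, y, z in cm, then the closure, from -1 (fully open) to 1 (shut). A call has 1 to 8 rows; each row shifts and turns the commanded pose from where the row before left it, along the tool's axes as they then stand; what a row does not reach is not made up. A row lasts 1/8 s, in which the tool goes at most 62.5 mm and 10.7 degrees, less where a joint would pass 70% of its speed; a pose out of reach is approached as far as the arm can. A call is refused whole if a number of a shift passes 6.25 or a number of a turn 10.7, either way. A call with a gripper value outside its range is refused whole. The fingers move at their own pace and stop on an object; the grip force is fixed at half the most. Time passes only in rows, so rows that do not move let the fingers close. It gives the time, the measured TCP pose, the force and the opening at its end, in the units of the state.
- observe(): the state, without advancing time (a new reading comes with each control period).
- capture(name): name is "scene" or "top"; returns a dict with "image" (384x512x3 uint8, red, green, blue), "camera_matrix" (3x3 intrinsics, pixels), "rvec" (rotation vector, rad) and "tvec" (3), from world to camera coordinates, as OpenCV has them. Camera axes: x right, y down, z forward; pixel columns grow to the right and rows downward; lengths in mm; the calibration is good to about 2 mm. A picture is of the moment at which its call begins. There is no depth.
- finish_job(): hands the job in, once; it reports no verdict.
Trained networks look in the newest picture that a camera, given by its name, has taken for a name from the list of things; names that differ only in an ending like _2 or _b are one class to them, and where a whole thing is asked for, a point or a joint stands for the part that bears it (a point fixed in the world has none). Each returns a list of dicts, best first, with "score" (0 to 1); they miss things now and then, are a little off and sometimes report something else, mostly with a low value. They report only what shows in the picture. A call takes as long as a camera call.
- spot_in(target, camera): "rect" ([centre column, centre row, width, height] in pixels, round what is visible of it).
- outline_of(target, camera): "region" (384x512 bool, what is visible of it) and "rect" ([centre column, centre row, width, height] in pixels, round what is visible of it).
The state is a dict: "time": time; "joints": joint angles; "joint_velocities": joint speeds; "effort": joint torques, N m; "position": TCP position; "orientation": TCP orientation; "ft_force": force on the tool from outside, world axes, zero at the start; "moment": the same for the moment, N m; "gripper_width": finger opening in mm.
Only numpy, scipy, OpenCV 4.12 (cv2) and the standard library are available. Lean on these libraries where they do the work, as an engineer would, in place of code of your own. Each camera call takes 0.05 s, during which the arm holds its last target. There are 200 camera calls.

TASK

Open the grey access panel on top of the white water filter unit so that its filter can be changed: turn both black quarter-turn fasteners to unlocked while the panel is shut (one goes clockwise and the other counter-clockwise, feel which way each gives), then swing the panel up until it stands clearly past 60 degrees and leave it standing open with both fasteners still unlocked. Leave everything else on the counter where it stands.

Things in the scene. Friction and masses are not known exactly. Their poses are not given: they have to be found in the camera images.
- unit: low white water filter unit fixed to the counter, 270 (x) x 410 (y) x 110 mm high; origin at the centre of its underside; its front faces its own -x, towards the robot. Its top carries the grey panel, 205 mm deep, 310 mm wide, 8 mm thick, whose top face is 118.5 mm above the counter when shut
- fastener_left_grip (a point): grip point of the left-hand (seen from the robot) quarter-turn fastener: black wing bar 64 mm long, 12 wide, 32 tall, over a steel collar 30 mm across, 5 high. The point is on the turning axis, 25 mm above the panel's top face, 12 mm below the bar's top. x along the bar, z the axis, up while shut. 170 mm from the hinge, 105 mm to +y of the panel's middle
- fastener_left (a joint): bar angle seen from above, rad, counter-clockwise positive. Near 0: locked, bar pointing from front edge to hinge; +-1.1 to +-1.57 (stop): unlocked, bar about parallel to the front edge. One fastener unlocks clockwise, the other counter-clockwise; which is which varies and is not visible: the wrong way stops dead near 0.32 rad, the right way turns with light friction (0.07 N m)
- fastener_right_grip (a point): grip point of the right-hand (seen from the robot) quarter-turn fastener: black wing bar 64 mm long, 12 wide, 32 tall, over a steel collar 30 mm across, 5 high. The point is on the turning axis, 25 mm above the panel's top face, 12 mm below the bar's top. x along the bar, z the axis, up while shut. 170 mm from the hinge, 105 mm to -y of the panel's middle
- fastener_right (a joint): bar angle seen from above, rad, counter-clockwise positive. Near 0: locked, bar pointing from front edge to hinge; +-1.1 to +-1.57 (stop): unlocked, bar about parallel to the front edge. One fastener unlocks clockwise, the other counter-clockwise; which is which varies and is not visible: the wrong way stops dead near 0.32 rad, the right way turns with light friction (0.07 N m)
- panel_handle (a point): middle of the panel's handle: a round steel bar 12 mm thick, 64 mm long along y, its centre line 38 mm above the panel's top face, 20 mm behind the panel's front edge, on a post at each end. Frame turns with the panel (z away from the panel's face)
- panel_hinge (a point): middle of the panel's hinge axis, along the far (+x) edge at the underside of the panel; the axis is the unit's y. The handle's centre is 185 mm towards the robot from it and 46 mm above it when shut
- panel (a joint): opening angle of the panel, rad: 0 shut (it gives at most about 0.02 while a fastener is locked), grows as the front edge is lifted, stop at 1.75. A stiff hinge (0.55 N m of friction): the panel, about 0.47 kg with its fasteners, stays where it is left; lifting at the handle takes about 6 N
- spray_round: round white spray bottle, 80 mm across, about 233 mm tall, standing on the counter; origin at the centre of its underside; leave it alone
- spray_square: square translucent spray bottle, 70 x 90 mm, about 233 mm tall, standing on the counter; origin at the centre of its underside; leave it alone
- strip_jar: small jar, 36 mm across, 55 mm tall, standing on the filter unit's top beside the panel; origin at the centre of its underside; leave it alone
- brush: hand brush lying flat in front of the unit, about 200 mm long along its x, bristles to +x; origin at its middle, underside; leave it alone
- dish: small steel bowl, 90 mm across, 35 mm tall, in front of the unit; origin at the centre of its underside; leave it alone
- cassette: open steel instrument tray, 100 x 180 x 35 mm; origin at the centre of its underside; leave it alone
- pouch_roll: upright roll of pouch paper, 100 mm across, 120 mm tall; origin at the centre of its underside; leave it alone

How it is judged:
By the outcome, as a careful person would: the job done as asked, in the order asked, and still so for the second after the job is handed in, with the robot touching nothing.
It also fails if it takes over 72 s, if anything falls off the work surface, if the arm or the gripper's body presses on something with over 40 N, if the wrist force passes 120 N, or if a joint passes its speed limit or range.

## Working session

There is one attempt and no reset: what is moved stays moved. The work goes in short steps, Python scripts to look and compute and a tool call to move; the robot and the scene stay as the last step left them, time stands still between calls to the robot, and variables do not carry over. Pictures are saved under pics/ and viewed, about 8 in all and at most 12, crops included, and the job is handed in when it is done.

Besides the shell and the picture viewer there is one more tool, called after "Call:" by a JSON object that holds its "fn" and its "kwargs". jog_arm: Moves the arm, as the interface text tells. Its arguments: {"type":"object","properties":{"rows":{"type":"array"}},"required":["rows"]}

```bash
mkdir -p pics; ls; python3 - <<'E'
from station import *
import cv2,numpy as np
s=observe(); print(s)
for n in("scene","top"):
    c=capture(n); cv2.imwrite(f"pics/{n}0.png",c["image"][:,:,::-1])
    print(n,c["camera_matrix"],c["rvec"],c["tvec"])
    for t in("fastener_left_grip","fastener_right_grip","panel_handle","unit","strip_jar"):
        for d in spot_in(t,n)[:3]: print(t,np.round(d["rect"],1),round(d["score"],2))
print(grip_point_offset)
E
```

```text
pics
{'time': 0.0, 'joints': array([ 1.11638391e+00,  4.91532957e-01,  1.55942389e+00, -3.50474826e-05,
        1.09173108e+00, -1.05600687e-01]), 'joint_velocities': array([ 1.36572223e-04, -7.40507524e-04,  5.04811753e-05,  6.50200307e-04,
       -2.05741332e-03, -1.19913801e-03]), 'effort': array([ 2.31185200e-03, -6.18469048e+01, -2.61588264e+01, -3.67854602e-05,
        4.16558236e-03, -3.20662264e-05]), 'position': array([213.4836628 , 587.12638126, 191.35310009]), 'orientation': array([-5.45066292e-01, -3.09366939e+00,  1.66680433e-03]), 'ft_force': array([-0.09642141,  0.02029747, -0.42993238]), 'moment': array([-0.0555025 , -0.02226439,  0.00084175]), 'gripper_width': 85.39941534928425}
scene [[482.43197161   0.         260.46428963]
 [  0.         482.43197161 187.24119113]
 [  0.           0.           1.        ]] [ 1.96425113  1.17647033 -0.59400064] [-236.46242542 -177.86589324 1783.48117705]
fastener_left_grip [279.8 173.8  11.8  18.3] 0.69
fastener_right_grip [213.7 198.3   6.5  18.2] 0.53
panel_handle [260.4 206.3 134.1  85.3] 0.89
unit [261.2 230.4 184.1 137.5] 0.84
top [[438.06796345   0.         258.83636557]
 [  0.         438.06796345 188.00868353]
 [  0.           0.           1.        ]] [ 2.20742277 -2.15140354  0.15117228] [ -19.81058052  508.9343147  1240.35838513]
fastener_left_grip [231.6 185.8   7.4  28.7] 0.64
fastener_right_grip [269.9 162.7 154.1 102.8] 0.67
fastener_right_grip [313.  186.1   9.7  21. ] 0.45
panel_handle [203.8 156.2  12.7  19.3] 0.7
panel_handle [271.9 163.2 117.5  80.9] 0.62
unit [269.7 162.7 153.8 102.4] 0.81
strip_jar [205.3 154.1  15.7  17.2] 0.55
18.700000000000003
```

```bash
python3 - <<'E'
import cv2
a=cv2.imread("pics/scene0.png");b=cv2.imread("pics/top0.png")
cv2.imwrite("pics/v1.png",cv2.resize(b[80:272,150:406],None,fx=3,fy=3,interpolation=cv2.INTER_CUBIC))
cv2.imwrite("pics/v2.png",cv2.resize(a,None,fx=1.5,fy=1.5))
E
```

```text
(no output)
```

View pics/v1.png

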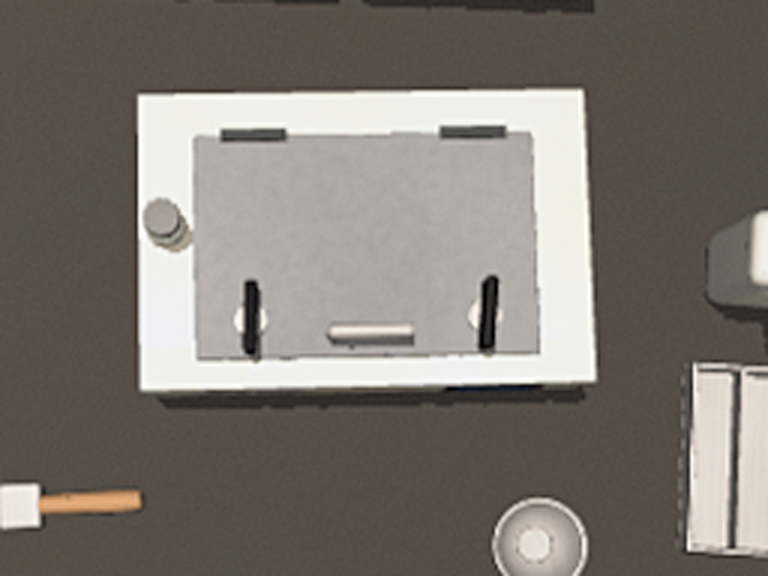

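View pics/v2.png

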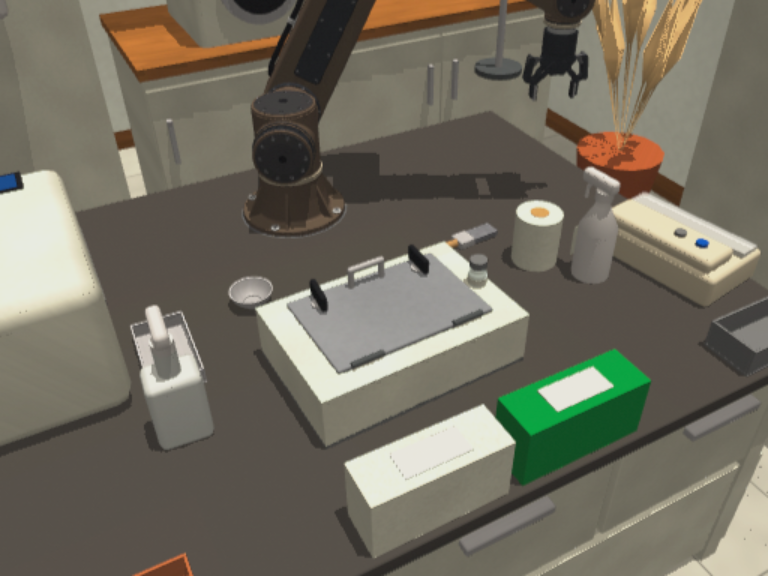

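The top view shows the panel corners at about (215,125), (327,124), (330,198), (216,199) px. The handle runs from (259,190) to (288,190), and the bars are at (233,185) and (313,184). The jar is to the left of the panel. I'll fit the unit's pose from both views.

```bash
cat > h.py <<'E'
from station import *
import cv2,numpy as np
from scipy.spatial.transform import Rotation as R
def proj(c,P): return cv2.projectPoints(np.array(P,float),c["rvec"],c["tvec"],c["camera_matrix"],None)[0][:,0]
def ray(c,px,z):
    M=R.from_rotvec(np.ravel(c["rvec"])).as_matrix();o=-M.T@np.ravel(c["tvec"])
    d=M.T@np.linalg.inv(c["camera_matrix"])@[px[0],px[1],1]
    return o+d*(z-o[2])/d[2]
def rel(pos,yaw,s=None):
    "shift in tool axes cm, to TCP at pos"
    s=s or observe();Rt=R.from_rotvec(s["orientation"])
    return np.round(Rt.inv().apply(np.array(pos)-s["position"])/10,2)
E
python3 - <<'E'
from h import *
from scipy.optimize import least_squares
ct,cs=capture("top"),capture("scene")
t=lambda u,v:(150+u/3,80+v/3); s=lambda u,v:(u/1.5,v/1.5)
L=[(-0,155,118.5),(0,-155,118.5),(-205,-155,118.5),(-205,155,118.5)]
pt=[t(195,135),t(532,133),t(539,353),t(198,358)]
Ls=[(-205,-155,118.5),(0,155,118.5),(0,-155,118.5)]
ps=[s(288,307),s(492,307),s(343,367)]
H=[(-185,32,162.5),(-185,-32,162.5)]
def W(p,l):
    l=np.array(l,float);c,n=np.cos(p[2]),np.sin(p[2])
    return np.c_[p[0]+c*l[:,0]-n*l[:,1],p[1]+n*l[:,0]+c*l[:,1],l[:,2]]
f1=lambda p:(proj(ct,W(p,L))-pt).ravel()
f2=lambda p:(proj(cs,W(p,Ls))-ps).ravel()
for f in(f1,f2,lambda p:np.r_[f1(p),f2(p)]):
    r=least_squares(f,[700,0,0]);print(r.x,np.round(r.fun,1))
p=r.x
print("tops predicted L,R bars, handle (crop px):")
print((proj(ct,W(p,[(-202,105,155.5),(-138,105,155.5),(-202,-105,155.5),(-138,-105,155.5)]+H))-[150,80])*3)
print(W(p,[(-170,105,143.5),(-170,-105,143.5),(-185,0,156.5),(0,0,110.5)]))
# measured bar ends
for a in((251,280),(250,353),(491,277),(486,350)): print(ray(ct,t(*a),155.5))
E
```

```text
[ 6.75718700e+02 -3.44906433e+01  4.08679999e-02] [-0.4 -0.3  0.6 -0.6  0.8  0.5 -0.9  0.4]
[ 6.73131915e+02 -2.71736183e+01  7.70932184e-02] [-1.  -2.3  1.4 -1.5 -0.4  2.7]
[ 6.75609178e+02 -3.15455717e+01  5.24953574e-02] [-1.5  0.3 -0.5 -1.3  0.6 -0.2 -1.1  1.1 -1.  -2.7  1.4  0.2 -2.3  3. ]
tops predicted L,R bars, handle (crop px):
[[249.67006114 352.9490993 ]
 [248.03355853 279.56531663]
 [491.57272498 346.74149842]
 [488.50436683 273.85403412]
 [333.83437172 330.41762137]
 [407.89070653 328.55657544]]
[[ 500.33388243   64.38967151  143.5       ]
 [ 511.35284492 -145.32103987  143.5       ]
 [ 490.86402715  -41.25275293  156.5       ]
 [ 675.60917764  -31.54557169  110.5       ]]
[531.98199738  63.48438048 155.5       ]
[468.34147389  62.4248012  155.5       ]
[ 540.59360615 -145.86174008  155.5       ]
[ 476.42404252 -142.1685764   155.5       ]
```

Call:
{"fn": "jog_arm", "kwargs": {"rows": [[0,0,-10.5,0,0,-5.5,-1],[0,0,-10.5,0,0,-5.5,-1],[0,0,0,-2.52,-4.81,0,-1],[0,0,0,-2.52,-4.81,0,-1],[0,0,0,-2.52,-4.81,0,-1],[0,0,0,-2.52,-4.81,0,-1],[0,0,0,-2.52,-4.81,0,-1],[0,0,0,-2.52,-4.81,0,-1]]}}

```text
time: 1.7
position: [370.4, 299.9, 302.2]
orientation: [-0.028, 3.141, 0.001]
ft_force: [0.7, -0.5, -0.2]
gripper_width: 85.4
```

Call:
{"fn": "jog_arm", "kwargs": {"rows": [[0,0,0,-2.52,-4.81,0,-1],[0,0,0,-2.52,-4.81,0,-1],[0,0,0,-2.52,-4.81,0,-1],[0,0,0,-2.52,-4.81,0,-1],[0,0,0,-2.52,-4.81,0,-1],[0,0,0,0,0,0,-1]]}}

```text
time: 2.45
position: [501.3, 60.5, 301.5]
orientation: [0.021, -3.141, 0.0]
ft_force: [-0.3, 0.8, -0.8]
gripper_width: 85.3
```

```bash
cat >> h.py <<'E'
def st(tgt=None):
    s=observe();Rt=R.from_rotvec(s["orientation"]);M=Rt.as_matrix()
    print("t",round(s["time"],2),"pos",np.round(s["position"],1),"yA",round(np.degrees(np.arctan2(M[1,1],M[0,1])),1),"z",np.round(M[:,2],3),"F",np.round(s["ft_force"],1),"M",np.round(s["moment"],2),"w",round(s["gripper_width"],1),"j",np.round(s["joints"],2))
    if tgt is not None: print("rel cm",rel(tgt,0,s))
E
python3 -c "
from h import *
st((500.3,63,131))"
```

```text
t 2.45 pos [501.3  60.5 301.5] yA 90.8 z [-0. -0. -1.] F [-0.3  0.8 -0.8] M [ 0.01 -0.02 -0.01] w 85.3 j [-0.01  0.22  1.68 -0.    1.24 -1.59]
rel cm [ 0.09  0.25 17.05]
```

Call:
{"fn": "jog_arm", "kwargs": {"rows": [[0,0,0,0.09,0.25,5.5,-1],[0,0,0,0,0,5.5,-1],[0,0,0,0,0,3.5,-1],[0,0,0,0,0,2.5,-1],[0,0,0,0,0,0,1],[0,0,0,0,0,0,1],[0,0,0,0,0,0,1],[0,0,0,0,0,0,1]]}}

```text
time: 3.45
position: [499.5, 65.8, 132.7]
orientation: [-0.028, 3.14, 0.0]
ft_force: [0.1, 0.3, 0.4]
gripper_width: 12.4
```

```bash
python3 -c "
from h import *
st((500.3,63,131))"
```

```text
t 3.45 pos [499.5  65.8 132.7] yA 91.0 z [ 0.001  0.    -1.   ] F [0.1 0.3 0.4] M [0.   0.   0.01] w 12.4 j [-0.    0.4   1.92  0.    0.82 -1.59]
rel cm [-0.08 -0.28  0.17]
```

Call:
{"fn": "jog_arm", "kwargs": {"rows": [[0,0,8,0,0,0,1],[0,0,8,0,0,0,1],[0,0,6,0,0,0,1],[0,0,0,0,0,0,1]]}}

```text
time: 3.95
position: [499.3, 65.7, 132.2]
orientation: [0.571, 3.089, 0.0]
ft_force: [0.3, 0.6, -0.2]
gripper_width: -0.0
```

```bash
python3 -c "
from h import *
st((500.3,63,131))"
```

```text
t 3.95 pos [499.3  65.7 132.2] yA 69.1 z [ 0.001  0.    -1.   ] F [ 0.3  0.6 -0.2] M [-0.02 -0.01  0.02] w -0.0 j [-0.    0.4   1.92  0.    0.82 -1.21]
rel cm [-0.19 -0.22  0.12]
```

The gripper closed to 0, so the bar isn't in the jaws. I'll look.

```bash
python3 - <<'E'
from h import *
a=capture("scene")["image"][:,:,::-1];b=capture("top")["image"][:,:,::-1]
A=cv2.resize(a[110:270,160:360],(640,512),interpolation=cv2.INTER_CUBIC)
cv2.imwrite("pics/v3.png",A); cv2.imwrite("pics/v3t.png",cv2.resize(b[80:240,190:390],(600,480),interpolation=cv2.INTER_CUBIC))
E
```

```text
(no output)
```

View pics/v3.png

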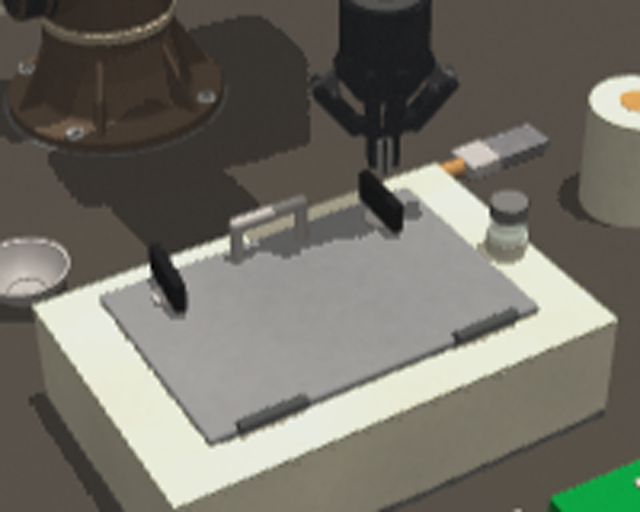

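```bash
python3 - <<'E'
from h import *
c,t=capture("scene"),capture("top")
p=observe()["position"]
print("tcp in scene",proj(c,[p,p+[0,0,20]]),"top",proj(t,[p]))
print("left bar pred scene",proj(c,[(500,63,155.5),(532,63,155.5),(468,63,155.5)]))
print(ray(c,(278.8,172.5),143.5),"fingertip if z=132",ray(c,(279.7,161.6),132), "z=155",ray(c,(279.7,161.6),155))
E
```

```text
tcp in scene [[279.44909743 174.43991209]
 [279.55471226 168.69418291]] top [[232.65964345 186.80087284]]
left bar pred scene [[278.86122974 168.09714621]
 [284.576272   173.91433146]
 [273.3329515  162.47006294]]
[503.94190018  60.75320662 143.5       ] fingertip if z=132 [443.07242706  98.63731471 132.        ] z=155 [472.26610704  81.56473078 155.        ]
```

View pics/v3t.png

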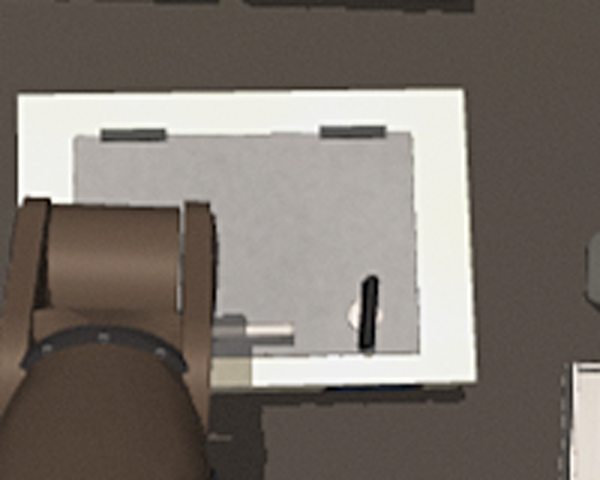

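```bash
python3 - <<'E'
from h import *
c,t=capture("scene"),capture("top")
p=np.array([213.5,587.1,191.4])
y=np.array([.3417,.9397,0])*42
print(proj(c,[p+y,p-y,p+y+[0,0,13],p-y+[0,0,13],p]))
a=cv2.imread("pics/scene0.png")
A=cv2.resize(a[0:90,310:430],(480,360),interpolation=cv2.INTER_CUBIC)
b=capture("scene")["image"][:,:,::-1]
B=cv2.resize(b[100:190,220:340],(480,360),interpolation=cv2.INTER_CUBIC)
cv2.imwrite("pics/v4.png",np.vstack([A,B])[:, :])
cv2.imwrite("pics/v4.png",cv2.resize(np.hstack([A,B]),(800,300)))
E
```

```text
[[377.69991037  78.78899932]
 [355.07588637  80.36106173]
 [378.20128022  75.40932267]
 [355.47629911  76.97135377]
 [366.41651944  79.57304175]]
```

View pics/v4.png

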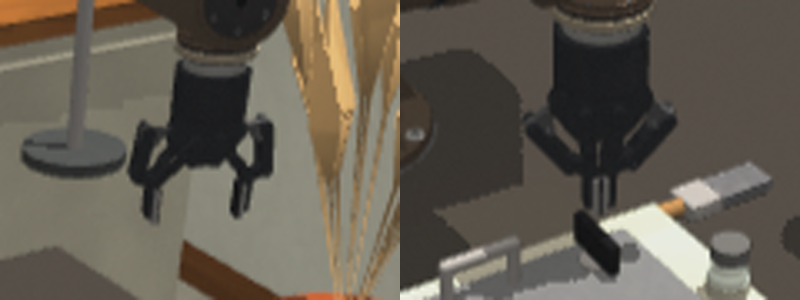

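```bash
python3 - <<'E'
from h import *
t=capture("top")
p=np.array([213.5,587.1,191.4]); y=np.array([.3417,.9397,0])*42
print("A0",proj(t,[p+y,p-y]),"\nA45",proj(t,[p+y+[0,0,58],p-y+[0,0,58]]))
M=R.from_rotvec(np.ravel(t["rvec"])).as_matrix();print(-M.T@np.ravel(t["tvec"]))
a=cv2.imread("pics/top0.png")
cv2.imwrite("pics/v5.png",cv2.resize(a[220:384,0:200],(800,600),interpolation=cv2.INTER_CUBIC)[:600])
E
```

```text
A0 [[ -4.08956304 289.4514396 ]
 [ 28.12452798 302.2576164 ]] 
A45 [[-18.45447573 292.55808425]
 [ 15.60651825 306.10608832]]
[ 371.45056881   29.52437474 1288.04049066]
```

View pics/v5.png

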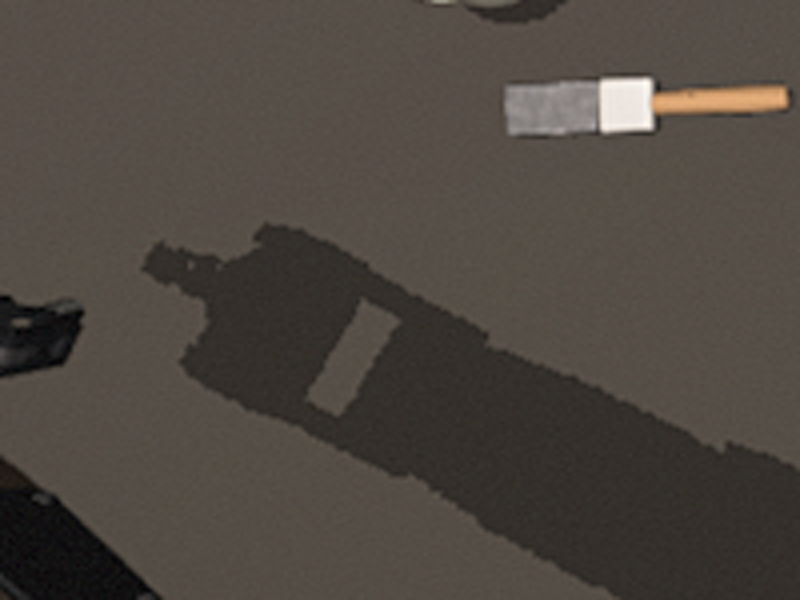

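The reported TCP z seems about 44 mm lower than the real fingertips. Both cameras show it at two poses: scene rows are 12 px high, and the top-view parallax agrees with height rather than sideways shift. I'll reopen, turn back, and go down with the force watched.

Call:
{"fn": "jog_arm", "kwargs": {"rows": [[0,0,-8,0,0,-1.0,-1],[0,0,-8,0,0,0,-1],[0,0,-6,0,-0.2,0,-1],[0,0,0,0,0,0,-1],[0,0,0,0,0,0,-1],[0,0,0,0,0,0,-1],[0,0,0,0,0,2,-1],[0,0,0,0,0,1.5,-1]]}}

```text
time: 5.35
position: [498.9, 63.8, 106.2]
orientation: [0.027, -3.141, -0.0]
ft_force: [-0.3, 0.9, 0.7]
gripper_width: 85.6
```

Call:
{"fn": "jog_arm", "kwargs": {"rows": [[0,0,0,0,0,1,-1],[0,0,0,0,0,0.8,-1],[0,0,0,0,0,0,-1]]}}

```text
time: 5.72
position: [498.9, 63.8, 88.5]
orientation: [0.028, -3.141, -0.0]
ft_force: [0.4, 0.8, -0.2]
gripper_width: 85.2
```

```bash
python3 - <<'E'
from h import *
st((500.3,63,87))
b=capture("scene")["image"][:,:,::-1]
cv2.imwrite("pics/v6.png",cv2.resize(b[100:220,200:360],(640,480),interpolation=cv2.INTER_CUBIC))
E
```

```text
t 5.72 pos [498.9  63.8  88.5] yA 91.0 z [-0.001  0.    -1.   ] F [ 0.4  0.8 -0.2] M [ 0.04 -0.01 -0.02] w 85.2 j [-0.    0.46  1.96  0.    0.72 -1.59]
rel cm [-0.14 -0.08  0.15]
```

View pics/v6.png

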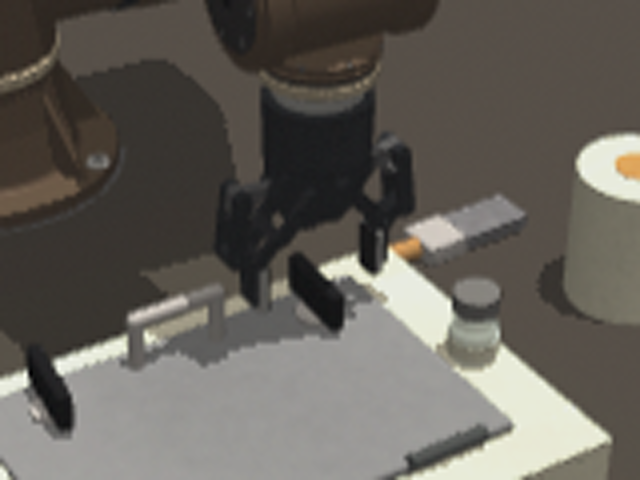

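It straddles the bar: fingers at (258,285) and (374,255), bar between at (316,290) in the crop. Closing.

Call:
{"fn": "jog_arm", "kwargs": {"rows": [[0,0,0,0,0,0,1],[0,0,0,0,0,0,1],[0,0,0,0,0,0,1],[0,0,0,0,0,0,1],[0,0,0,0,0,0,1],[0,0,0,0,0,0,1]]}}

```text
time: 6.52
position: [499.1, 63.7, 89.1]
orientation: [-0.028, 3.141, 0.0]
ft_force: [-1.1, -0.5, 5.0]
gripper_width: 10.4
```

Call:
{"fn": "jog_arm", "kwargs": {"rows": [[0,0,8,0,0,0,1],[0,0,8,0,0,0,1],[0,0,6,0,0,0,1],[0,0,0,0,0,0,1]]}}

```text
time: 7.02
position: [499.0, 63.9, 89.1]
orientation: [0.568, 3.089, -0.001]
ft_force: [-0.7, 1.4, 5.5]
gripper_width: 10.9
```

```bash
python3 -c "
from h import *
st()"
```

```text
t 7.03 pos [499.   63.9  89.1] yA 69.2 z [ 0.    -0.001 -1.   ] F [-0.7  1.4  5.5] M [0.17 0.28 1.67] w 10.9 j [-0.    0.46  1.96 -0.    0.72 -1.21]
```

Left fastener stops clockwise (1.7 N m), so it opens counter-clockwise. That needs the tool half-turned for joint range.

Call:
{"fn": "jog_arm", "kwargs": {"rows": [[0,0,-8,0,0,0,1],[0,0,-8,0,0,0,1],[0,0,-6,0,0,0,1],[0,0,0,0,0,-0.2,-1],[0,0,0,0,0,0,-1],[0,0,0,0,0,0,-1],[0,0,0,0,0,0,-1],[0,0,0,0,0,-5,-1]]}}

```text
time: 8.02
position: [497.5, 63.7, 139.0]
orientation: [0.027, -3.135, -0.0]
ft_force: [0.3, 0.1, 0.0]
gripper_width: 85.2
```

Call:
{"fn": "jog_arm", "kwargs": {"rows": [[0,0,10,0,0,0,-1],[0,0,10,0,0,0,-1],[0,0,10,0,0,0,-1],[0,0,10,0,0,0,-1],[0,0,10,0,0,0,-1],[0,0,10,0,0,0,-1],[0,0,10,0,0,0,-1],[0,0,10,0,0,0,-1]]}}

```text
time: 9.02
position: [499.0, 63.8, 140.8]
orientation: [-2.005, -2.418, 0.0]
ft_force: [-0.1, -0.2, 0.2]
gripper_width: 85.8
```

Call:
{"fn": "jog_arm", "kwargs": {"rows": [[0,0,10,0,0,0,-1],[0,0,10,0,0,0,-1],[0,0,10,0,0,0,-1],[0,0,10,0,0,0,-1],[0,0,10,0,0,0,-1],[0,0,10,0,0,0,-1],[0,0,10,0,0,0,-1],[0,0,10,0,0,0,-1]]}}

```text
time: 10.02
position: [499.0, 63.8, 140.8]
orientation: [-3.091, -0.563, 0.0]
ft_force: [-0.2, 0.4, 0.5]
gripper_width: 85.2
```

Call:
{"fn": "jog_arm", "kwargs": {"rows": [[0,0,10,0,0,0,-1],[0,0,10,0,0,0,-1],[0,0,0,0,0,0,-1]]}}

```text
time: 10.4
position: [499.0, 63.8, 140.9]
orientation: [-3.141, -0.029, 0.0]
ft_force: [-0.4, -0.1, -0.1]
gripper_width: 85.7
```

```bash
python3 -c "
from h import *
st((499.5,63.7,90.5))"
```

```text
t 10.4 pos [499.   63.8 140.9] yA -88.9 z [-0.  0. -1.] F [-0.4 -0.1 -0.1] M [-0.01  0.    0.03] w 85.7 j [-0.    0.38  1.91  0.    0.84  1.55]
rel cm [0.05 0.01 5.04]
```

Now grip, then turn counter-clockwise (negative about tool z).

Call:
{"fn": "jog_arm", "kwargs": {"rows": [[0,0,0,0,0,3,-1],[0,0,0,0,0,2,-1],[0,0,0,0,0,0,1],[0,0,0,0,0,0,1],[0,0,0,0,0,0,1],[0,0,0,0,0,0,1],[0,0,0,0,0,0,1],[0,0,0,0,0,0,1]]}}

```text
time: 11.4
position: [499.3, 63.7, 91.6]
orientation: [3.141, 0.029, 0.002]
ft_force: [-1.7, -0.6, 5.0]
gripper_width: 10.6
```

Call:
{"fn": "jog_arm", "kwargs": {"rows": [[0,0,-9,0,0,0,1],[0,0,-9,0,0,0,1],[0,0,-9,0,0,0,1],[0,0,-9,0,0,0,1],[0,0,0,0,0,0,1]]}}

```text
time: 12.02
position: [499.6, 62.9, 91.6]
orientation: [2.976, 1.001, 0.002]
ft_force: [1.1, -8.3, 4.3]
gripper_width: 11.0
```

```bash
python3 -c "
from h import *
st((499.5,63.7,90.5))"
```

```text
t 12.03 pos [499.6  62.9  91.6] yA -52.8 z [ 0.002 -0.001 -1.   ] F [ 1.1 -8.3  4.3] M [-1.42 -0.03  0.1 ] w 11.0 j [-0.01  0.46  1.96 -0.    0.72  0.92]
rel cm [ 0.04 -0.07  0.11]
```

Call:
{"fn": "jog_arm", "kwargs": {"rows": [[0,0,-9,0,0,0,1],[0,0,-9,0,0,0,1],[0,0,-9,0,0,0,1],[0,0,-9,0,0,0,1],[0,0,-9,0,0,0,1],[0,0,-5,0,0,0,1],[0,0,0,0,0,0,1]]}}

```text
time: 12.9
position: [500.9, 62.3, 91.6]
orientation: [2.273, 2.162, 0.003]
ft_force: [5.0, -13.2, 1.1]
gripper_width: 10.9
```

```bash
python3 -c "
from h import *
st((499.5,63.7,90.5))"
```

```text
t 12.9 pos [500.9  62.3  91.6] yA -2.9 z [ 0.004 -0.002 -1.   ] F [  5.  -13.2   1.1] M [-2.22 -0.92  0.02] w 10.9 j [-0.01  0.46  1.96 -0.    0.72  0.05]
rel cm [ 0.13 -0.14  0.11]
```

Call:
{"fn": "jog_arm", "kwargs": {"rows": [[0,0,0,0,0,0,-1],[0,0,0,0,0,0,-1],[0,0,0,0,0,0,-1],[0,0,0,0,0,0,-1],[0,0,0,0,0,-3,-1],[0,0,0,0,0,-3,-1],[0,0,0,-5.14,0.45,0,-1],[0,0,0,-5.14,0.45,0,-1]]}}

```text
time: 13.9
position: [502.8, -40.1, 151.4]
orientation: [2.276, 2.164, 0.001]
ft_force: [0.9, -0.1, 0.3]
gripper_width: 85.8
```

Call:
{"fn": "jog_arm", "kwargs": {"rows": [[0,0,0,-5.14,0.45,0,-1],[0,0,0,-5.14,0.45,0,-1],[0,0,10,0,0,0,-1],[0,0,10,0,0,0,-1],[0,0,10,0,0,0,-1],[0,0,10,0,0,0,-1],[0,0,10,0,0,0,-1],[0,0,10,0,0,0,-1]]}}

```text
time: 14.9
position: [506.2, -142.4, 150.8]
orientation: [-3.057, -0.725, 0.0]
ft_force: [-0.3, 0.8, 1.1]
gripper_width: 85.4
```

Call:
{"fn": "jog_arm", "kwargs": {"rows": [[0,0,10,0,0,0,-1],[0,0,10,0,0,0,-1],[0,0,10,0,0,0,-1],[0,0,0,0,0,0,-1],[0,0,0,0,0,0,-1]]}}

```text
time: 15.52
position: [506.3, -142.4, 150.9]
orientation: [-3.141, 0.076, 0.0]
ft_force: [0.6, 0.4, -0.7]
gripper_width: 85.4
```

```bash
python3 - <<'E'
from h import *
st((508.5,-144,91))
b=capture("scene")["image"][:,:,::-1]
cv2.imwrite("pics/v7.png",cv2.resize(b[110:230,160:320],(640,480),interpolation=cv2.INTER_CUBIC))
E
```

```text
t 15.53 pos [ 506.3 -142.4  150.9] yA -92.8 z [-0.  0. -1.] F [ 0.6  0.4 -0.7] M [ 0.01  0.01 -0.  ] w 85.4 j [-0.4   0.4   1.85  0.    0.89  1.22]
rel cm [0.23 0.15 5.99]
```

View pics/v7.png

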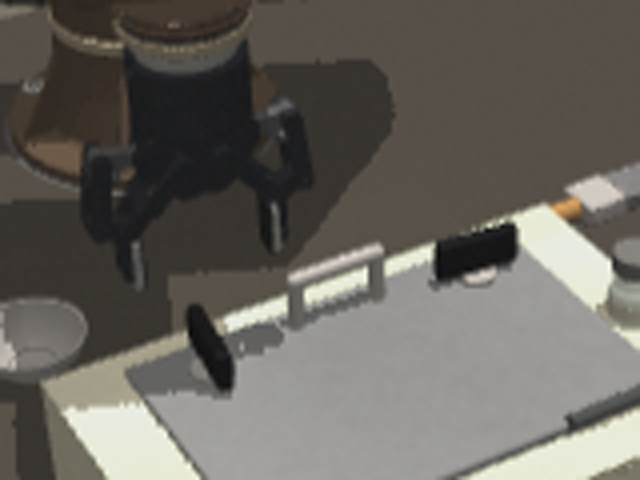

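The left bar is now parallel to the front edge (crop 475,252), and the right bar is still locked at (210,348). Next I go down, grip, and try clockwise on the right one.

Call:
{"fn": "jog_arm", "kwargs": {"rows": [[0,0,0,0.23,0.15,2,-1],[0,0,0,0,0,2,-1],[0,0,0,0,0,1.9,-1],[0,0,0,0,0,0,1],[0,0,0,0,0,0,1],[0,0,0,0,0,0,1],[0,0,0,0,0,0,1],[0,0,0,0,0,0,1]]}}

```text
time: 16.58
position: [508.8, -145.5, 92.8]
orientation: [3.138, -0.081, 0.002]
ft_force: [-4.1, -10.5, 5.5]
gripper_width: 11.2
```

Call:
{"fn": "jog_arm", "kwargs": {"rows": [[0,0,0,0,0,0,1],[0,0,8,0,0,0,1],[0,0,8,0,0,0,1],[0,0,8,0,0,0,1],[0,0,4,0,0,0,1],[0,0,0,0,0,0,1]]}}

```text
time: 17.32
position: [509.1, -144.7, 92.7]
orientation: [3.027, -0.839, 0.004]
ft_force: [-1.4, -4.2, 6.8]
gripper_width: 11.0
```

```bash
python3 -c "
from h import *
st((508.5,-144,91))"
```

```text
t 17.32 pos [ 509.1 -144.7   92.7] yA -121.0 z [ 0.002 -0.001 -1.   ] F [-1.4 -4.2  6.8] M [-0.46  0.05 -0.09] w 11.0 j [-0.4   0.49  1.9  -0.    0.75  1.71]
rel cm [-0.09 -0.03  0.17]
```

Call:
{"fn": "jog_arm", "kwargs": {"rows": [[0,0,9,0,0,0,1],[0,0,9,0,0,0,1],[0,0,9,0,0,0,1],[0,0,9,0,0,0,1],[0,0,9,0,0,0,1],[0,0,7,0,0,0,1],[0,0,0,0,0,0,1]]}}

```text
time: 18.2
position: [510.7, -144.1, 92.8]
orientation: [-2.35, 2.081, -0.007]
ft_force: [9.0, 4.5, 1.5]
gripper_width: 10.7
```

```bash
python3 -c "
from h import *
st((508.5,-144,91))"
```

```text
t 18.2 pos [ 510.7 -144.1   92.8] yA -173.0 z [ 0.005 -0.001 -1.   ] F [9.  4.5 1.5] M [ 0.74 -1.63 -0.05] w 10.7 j [-0.4   0.49  1.9   0.    0.75  2.62]
rel cm [-0.03  0.22  0.18]
```

Both turned freely to about 1.5 rad. Next the handle: part-open, rise, and re-orient the jaws along the unit's x.

Call:
{"fn": "jog_arm", "kwargs": {"rows": [[0,0,0,0,0,0,0.3],[0,0,0,0,0,0,0.3],[0,0,0,0,0,0,0.3],[0,0,0,0,0,-3,0.3],[0,0,0,0,0,-3,0.3],[0,0,-10.3,0,0,0,0.3],[0,0,-10.3,0,0,0,0.3],[0,0,-10.3,0,0,0,0.3]]}}

```text
time: 19.2
position: [508.3, -144.1, 151.9]
orientation: [-2.827, 1.371, 0.0]
ft_force: [0.3, 0.1, 0.0]
gripper_width: 30.0
```

Call:
{"fn": "jog_arm", "kwargs": {"rows": [[0,0,-10.3,0,0,0,0.3],[0,0,-10.3,0,0,0,0.3],[0,0,-10.3,0,0,0,0.3],[0,0,-10.3,0,0,0,0.3],[0,0,-10.3,0,0,0,0.3],[0,0,-10.3,0,0,0,0.3],[0,0,-10.3,0,0,0,0.3],[0,0,-10.3,0,0,0,0.3]]}}

```text
time: 20.2
position: [508.3, -144.1, 151.8]
orientation: [-3.03, -0.83, 0.0]
ft_force: [-0.6, -0.1, -0.2]
gripper_width: 30.0
```

Call:
{"fn": "jog_arm", "kwargs": {"rows": [[0,0,-10.3,0,0,0,0.3],[0,0,-10.3,0,0,0,0.3],[0,0,-10.3,0,0,0,0.3],[0,0,-10.3,0,0,0,0.3],[0,0,-10.3,0,0,0,0.3],[0,0,-10.3,0,0,0,0.3],[0,0,0,0,0,0,0.3]]}}

```text
time: 21.08
position: [508.4, -144.1, 151.8]
orientation: [-2.181, -2.261, 0.0]
ft_force: [-0.2, 0.4, -0.6]
gripper_width: 30.2
```

```bash
python3 -c "
from h import *
st((489.8,-41.4,93.5))"
```

```text
t 21.07 pos [ 508.4 -144.1  151.8] yA 2.1 z [-0.  0. -1.] F [-0.2  0.4 -0.6] M [ 0.05 -0.01  0.01] w 30.2 j [-0.4   0.4   1.84  0.    0.9  -0.44]
rel cm [10.33 -1.49  5.83]
```

Call:
{"fn": "jog_arm", "kwargs": {"rows": [[0,0,0,5.2,-0.75,0,0.3],[0,0,0,5.13,-0.74,0,0.3],[0,0,0,0,0,2.5,0.3],[0,0,0,0,0,1.8,0.3],[0,0,0,0,0,1.5,0.3],[0,0,0,0,0,0,0.3]]}}

```text
time: 21.82
position: [489.3, -41.3, 93.2]
orientation: [-2.183, -2.257, 0.001]
ft_force: [-0.1, 0.6, 0.3]
gripper_width: 30.2
```

```bash
python3 - <<'E'
from h import *
st((489.8,-41.4,93.5))
b=capture("scene")["image"][:,:,::-1]
cv2.imwrite("pics/v8.png",cv2.resize(b[130:220,190:310],(640,480),interpolation=cv2.INTER_CUBIC))
E
```

```text
t 21.82 pos [489.3 -41.3  93.2] yA 1.9 z [-0.002  0.001 -1.   ] F [-0.1  0.6  0.3] M [ 0.01 -0.01 -0.  ] w 30.2 j [-0.22  0.44  1.99  0.    0.71 -0.25]
rel cm [-0.01  0.05 -0.03]
```

View pics/v8.png

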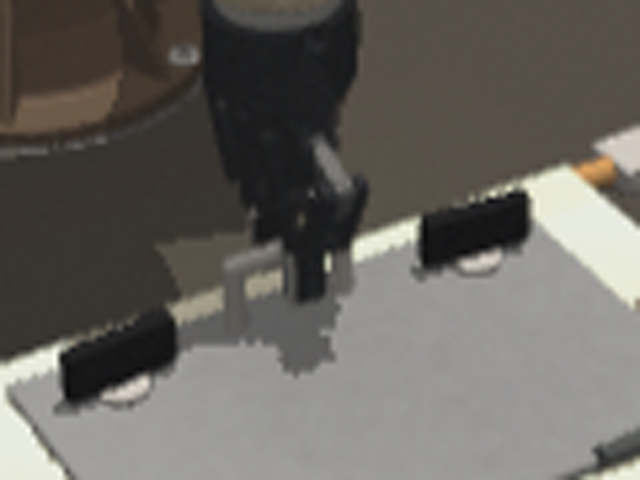

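```bash
python3 -c "
import numpy as np
t=np.radians(np.arange(0,80,6));p=np.c_[-185*np.cos(t)+46*np.sin(t),185*np.sin(t)+46*np.cos(t)]/10
print(np.round(np.diff(p,axis=0)*[1,-1],2).tolist())"
```

```text
[[0.58, -1.91], [0.78, -1.84], [0.97, -1.75], [1.14, -1.64], [1.31, -1.51], [1.46, -1.36], [1.59, -1.2], [1.71, -1.03], [1.81, -0.84], [1.89, -0.65], [1.94, -0.45], [1.98, -0.24], [2.0, -0.04]]
```

Call:
{"fn": "jog_arm", "kwargs": {"rows": [[0,0,0,0,0,0,1],[0,0,0,0,0,0,1],[0,0,0,0,0,0,1],[0,0,0,0,0,0,1]]}}

```text
time: 22.38
position: [491.0, -41.5, 94.7]
orientation: [2.179, 2.26, 0.003]
ft_force: [4.9, 0.6, 1.5]
gripper_width: 10.1
```

Call:
{"fn": "jog_arm", "kwargs": {"rows": [[0,0,0,0,0.58,-1.91,1],[0,0,0,0,0.78,-1.84,1],[0,0,0,0,0.97,-1.75,1],[0,0,0,0,0,0,1]]}}

```text
time: 22.88
position: [513.0, -40.5, 149.5]
orientation: [2.18, 2.262, 0.0]
ft_force: [0.2, 0.0, -1.5]
gripper_width: 9.9
```

```bash
python3 -c "
from h import *
st()"
```

```text
t 22.88 pos [513.  -40.5 149.5] yA 2.1 z [ 0. -0. -1.] F [ 0.2  0.  -1.5] M [0.07 0.23 0.18] w 9.9 j [-0.21  0.39  1.88 -0.    0.88 -0.24]
```

Call:
{"fn": "jog_arm", "kwargs": {"rows": [[0,0,0,0,1.14,-1.64,1],[0,0,0,0,1.31,-1.51,1],[0,0,0,0,1.46,-1.36,1],[0,0,0,0,1.59,-1.2,1],[0,0,0,0,1.71,-1.03,1],[0,0,0,0,0,0,1]]}}

```text
time: 23.62
position: [584.1, -37.2, 218.6]
orientation: [-2.179, -2.262, -0.0]
ft_force: [-15.6, 5.3, 25.5]
gripper_width: 9.9
```

```bash
python3 -c "
from h import *
st()"
```

```text
t 23.62 pos [584.1 -37.2 218.6] yA 2.1 z [-0.001  0.001 -1.   ] F [-15.6   5.3  25.5] M [0.73 2.62 0.23] w 9.9 j [-0.18  0.41  1.62  0.    1.11 -0.21]
```

Radial outward load is about 30 N, so I'm cutting the arc a few mm inside. I'll correct outwards before going on.

Call:
{"fn": "jog_arm", "kwargs": {"rows": [[0,0,0,0,-0.25,-0.28,1],[0,0,0,0,1.75,-0.87,1],[0,0,0,0,0,0,1]]}}

```text
time: 24.0
position: [599.8, -36.6, 227.0]
orientation: [-2.179, -2.26, 0.0]
ft_force: [-0.8, 5.2, -0.1]
gripper_width: 9.6
```

```bash
python3 -c "
from h import *
st()"
```

```text
t 24.0 pos [599.8 -36.6 227. ] yA 2.1 z [-0.002  0.001 -1.   ] F [-0.8  5.2 -0.1] M [0.72 0.46 0.02] w 9.6 j [-0.17  0.42  1.57  0.    1.14 -0.21]
```

Call:
{"fn": "jog_arm", "kwargs": {"rows": [[0,0,0,0,1.87,-0.72,1],[0,0,0,0,1.92,-0.52,1],[0,0,0,0,0,0,1]]}}

```text
time: 24.38
position: [638.3, -34.8, 240.3]
orientation: [-2.179, -2.262, -0.002]
ft_force: [-1.4, 7.4, 6.3]
gripper_width: 10.1
```

```bash
python3 -c "
from h import *
st()"
```

```text
t 24.38 pos [638.3 -34.8 240.3] yA 2.1 z [ 0.     0.002 -1.   ] F [-1.4  7.4  6.3] M [1.08 0.5  0.06] w 10.1 j [-0.16  0.47  1.46  0.    1.21 -0.2 ]
```

Call:
{"fn": "jog_arm", "kwargs": {"rows": [[0,0,0,0.03,1.96,-0.32,1],[0,0,0,0.03,1.97,-0.12,1],[0,0,0,0,0,0,1]]}}

```text
time: 24.75
position: [678.2, -33.0, 245.1]
orientation: [2.179, 2.262, 0.004]
ft_force: [0.3, 5.9, 8.3]
gripper_width: 10.3
```

```bash
python3 - <<'E'
from h import *
st()
b=capture("scene")["image"][:,:,::-1]
cv2.imwrite("pics/v9.png",cv2.resize(b[80:230,180:340],(640,600),interpolation=cv2.INTER_CUBIC))
E
```

```text
t 24.75 pos [678.2 -33.  245.1] yA 2.1 z [ 0.002  0.001 -1.   ] F [0.3 5.9 8.3] M [0.94 0.11 0.05] w 10.3 j [-0.15  0.53  1.35  0.    1.27 -0.18]
```

View pics/v9.png

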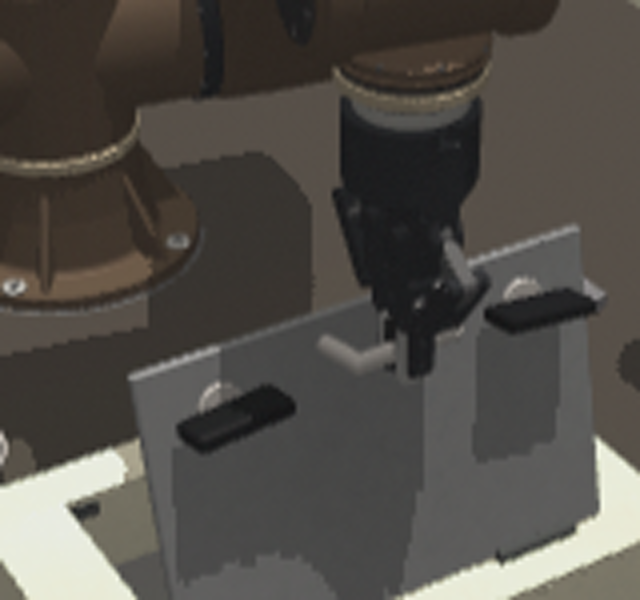

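The panel is at about 77° with both bars still parallel to the front edge. I'll release with a small opening and go straight up.

Call:
{"fn": "jog_arm", "kwargs": {"rows": [[0,0,0,0,0,0,0.5],[0,0,0,0,0,0,0.5],[0,0,0,0,0,0,0.5]]}}

```text
time: 25.18
position: [677.0, -34.2, 244.3]
orientation: [-2.18, -2.261, 0.001]
ft_force: [-0.2, 0.3, 0.0]
gripper_width: 21.4
```

```bash
python3 -c "
from h import *
st()"
```

```text
t 25.18 pos [677.  -34.2 244.3] yA 2.1 z [-0. -0. -1.] F [-0.2  0.3  0. ] M [-0.02 -0.01  0.01] w 21.4 j [-0.15  0.53  1.35 -0.    1.27 -0.18]
```

Zero contact. Retreating straight up.

Call:
{"fn": "jog_arm", "kwargs": {"rows": [[0,0,0,0,0,-1.5,0.5],[0,0,0,0,0,-2.5,0.5],[0,0,0,0,0,-4,0.5],[0,0,0,0,0,-4,0.5],[0,0,0,0,0,0,0.5]]}}

```text
time: 25.8
position: [677.9, -34.0, 369.2]
orientation: [2.176, 2.258, 0.006]
ft_force: [0.2, -0.0, -1.1]
gripper_width: 21.6
```

```bash
python3 - <<'E'
from h import *
st()
b=capture("scene")["image"][:,:,::-1]
cv2.imwrite("pics/v10.png",cv2.resize(b[40:260,140:380],(655,600),interpolation=cv2.INTER_CUBIC))
E
```

```text
t 25.8 pos [677.9 -34.  369.2] yA 2.1 z [ 0.007 -0.001 -1.   ] F [ 0.2 -0.  -1.1] M [0.02 0.02 0.02] w 21.6 j [-0.15  0.47  1.14  0.    1.53 -0.18]
```

View pics/v10.png

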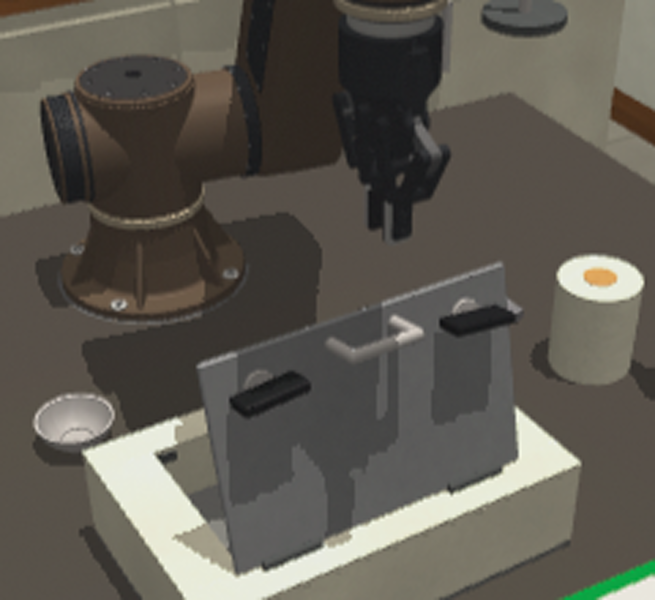

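The panel stands alone, with both bars parallel to its edge and the gripper clear. I'll check the panel angle numerically and the jar and its neighbours against their starting positions.

```bash
python3 - <<'E'
from h import *
from scipy.optimize import least_squares
c=capture("scene");t=capture("top")
px=np.array([(140+503/2.73,40+265/2.73),(140+200/2.73,40+365/2.73)])
def W(th):
    u=np.array([-np.cos(th),np.sin(th)]);n=np.array([np.sin(th),np.cos(th)]);q=205*u+8*n
    cy,sy=np.cos(.045),np.sin(.045)
    return [(674.6+cy*q[0]-sy*y,-32.9+sy*q[0]+cy*y,110.5+q[1]) for y in(155,-155)]
r=least_squares(lambda p:(proj(c,W(p[0]))-px).ravel(),[1.2]);print("angle",np.degrees(r.x),r.fun)
for n in("strip_jar","dish","brush"):
    for cam in("top","scene"):print(n,cam,[(np.round(d["rect"],1),round(d["score"],2)) for d in spot_in(n,cam)[:1]])
a=cv2.imread("pics/top0.png").astype(int);b=t["image"][:,:,::-1].astype(int)
for nm,(x0,x1,y0,y1) in dict(jar=(196,212,144,164),brush=(125,200,235,262),dish=(312,350,244,276)).items():
    print(nm,"mean abs diff",np.abs(a[y0:y1,x0:x1]-b[y0:y1,x0:x1]).mean())
st()
E
```

```text
angle [76.4456438] [ 0.97727708 -1.0596343  -0.73241171  0.096518  ]
strip_jar top [(array([230.2, 118.8,  25.5,  27.7]), 0.64)]
strip_jar scene [(array([314.8, 157.5,  26.5,  12.4]), 0.62)]
dish top [(array([329. , 261.2,  33.4,  28.4]), 0.84)]
dish scene [(array([166.5, 196.4,  30.8,  23.7]), 0.89)]
brush top [(array([167.4, 246.9,  59.3,   9.6]), 0.84)]
brush scene [(array([315.2, 157.2,  24.6,  15.7]), 0.41)]
jar mean abs diff 1.109375
brush mean abs diff 28.69530864197531
dish mean abs diff 1.337719298245614
t 26.25 pos [677.2 -33.9 364. ] yA 2.1 z [-0.001  0.    -1.   ] F [ 0.6  0.4 -0.4] M [ 0.01  0.05 -0.02] w 21.6 j [-0.15  0.47  1.14  0.    1.53 -0.18]
```

```bash
python3 - <<'E'
from h import *
a=cv2.imread("pics/top0.png");b=capture("top")["image"][:,:,::-1]
cv2.imwrite("pics/v11.png",cv2.resize(np.hstack([a[225:270,110:210],b[225:270,110:210]]),(800,180)))
E
```

```text
(no output)
```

View pics/v11.png

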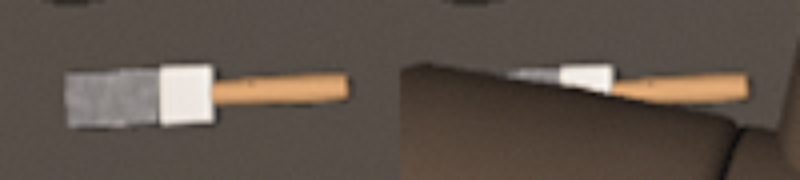

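The brush hasn't moved; the arm covers part of it in the later picture. Handing in.

```bash
python3 -c "
from station import *
print(finish_job())"
```

```text
the job is handed in; nothing more can be done
None
```

The panel is open and standing on its own, both fasteners are unlocked, and the job was handed in at about 26 s.

- **Fasteners:** The left one stopped dead clockwise (1.7 N m) and opened counter-clockwise. The right one opened clockwise. Each was turned to about 1.5 rad with the panel shut, and the last picture shows both bars still parallel to the front edge.
- **Panel:** I lifted it by the handle to about 76–77°. The image fit gave 76.4° (about 1 px residual) and the arc I moved through gave 76.7°. After release, contact force was about zero and the gripper was well clear above.
- **Other objects:** The jar and dish match their starting pictures. The arm partly hides the brush, but the part that shows hasn't moved. I did not measure the spray bottles, cassette and pouch roll again; the arm's path went nowhere near them.

**Problems along the way:**
- **Height offset:** The reported tool height is about 44 mm lower than the real fingertips. My first grasp therefore closed on air above the left bar; I corrected for it from the images.
- **Lifting arc:** Partway through the lift, the arc cut slightly inside the hinge radius and the wrist force rose to about 30 N. I corrected it outward, and the force stayed under about 11 N after that.
- **Jar detector:** On the last check the jar detector pointed at the wrong object, so I compared the jar's picture area directly.

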